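Take the slide basket off the locking drain hook

TASK

The slide basket has drained: press the tab of the hook's sprung keeper down until the keeper snaps open and stays up, while the basket still hangs in its place, then lift the basket off the forked hook and lower it gently into the rectangular trough so that it stands flat on the bottom. Once the basket is in and released, push the empty hook's keeper back until it snaps shut. Leave the round dish, the bottle and the tube rack alone, and do not shove the trough about.

Things in the scene. Friction and masses are not known exactly. Their poses are not given: they have to be found in the camera images.
- stand: Drain stand fixed to the bench. Origin on the bench right under the keeper's pivot; its -x is the way the hook points (roughly to the robot). Base with drip tray, 22 mm high, from x -155 to +45 mm, y +-65 mm. Column 16 x 34 mm at the origin, 206 mm high. It carries a fork of two level prongs along -x, tops 160 mm, undersides 152 mm above the bench, gap 14 mm, outer faces at y +-16 mm
- keeper (a joint): Sprung keeper, a dark steel rocker. 0 = shut: its bar lies level from the pivot along the stand's -x, 5 mm over the basket's head. Grows as the bar swings up and back to 1.6 = fully open, bar upright. Over-centre spring: below 0.65 it pulls shut, above it snaps open and stays. Pressing the tab down opens it; pushing the upright bar from behind, along the stand's -x, to below 0.65 shuts it (4 to 6 N)
- keeper_pivot (a point): Point on the pivot axis of the keeper, in the middle, 198 mm above the bench; axes as the stand's
- keeper_tab (a point): Point on the middle line of the thumb tab, 68 mm from the pivot; moves with the keeper. The tab reaches 85 mm behind the pivot, 34 mm wide over its last 45 mm, 5 mm thick, rising 0.6 rad above level when shut: then this point is 56 mm behind (+x of the stand) and 38 mm above the pivot. Pressed straight down here it needs about 4 N and some 42 mm, to just below the pivot's height, to snap over
- keeper_end (a point): Free end of the keeper's bar (80 mm long from the pivot, 16 mm wide, 6 mm thick); it moves with the keeper
- hook_seat (a point): Fixed point where the middle of the basket's head is while it hangs: 65 mm in front (-x) of the pivot, 175 mm above the bench. The stem hangs in the fork's gap, the head rests on the prongs with about 6 mm play between rear stops (10 mm high) and upturned prong tips (14 mm high, 84 to 90 mm from the pivot). To come off: rise over 14 mm, at most 45, then 75 mm along the stand's -x, then free
- basket: Steel staining basket with glass slides fixed in it, 0.2 to 0.4 kg. Origin at the centre of its underside, z up; body 70 mm (x) by 88 mm (y) by 40 mm high; a strap bridges it along y to 70 mm height; from that a flat stem 20 mm (x) by 10 mm (y) rises to the grip head. Held by the head it can swing about the jaws if carried briskly. Hangs with its underside 30 mm above the bench, its x and y axes along the stand's
- basket_head (a point): Centre of the basket's grip head, a black plastic block 26 mm (x) by 40 mm (y) by 30 mm high, 145 mm above the basket's underside; grip it from above across its 40 mm (y) faces
- trough: Loose white rectangular open trough, 0.6 kg, 94 mm (x) by 112 mm (y) by 55 mm high outside, walls and floor 5 mm, inside 84 by 102 mm: the basket fits with 7 mm to spare on each side if its x and y lie along the trough's (either way round). Origin at the centre of its underside
- trough_in (a point): Centre of the trough's inner floor, 5 mm above its underside; axes as the trough's
- round_dish: Bystander: loose white round dish, 110 mm across, 50 mm high; origin at the centre of its underside. The basket does not fit it
- reagent_bottle: Bystander: amber bottle, 64 mm across, 150 mm high; origin at the centre of its underside
- tube_rack: Bystander: green rack of capped tubes, 60 by 140 mm, about 100 mm high; origin at the centre of its underside
Mind the look-alikes: they are no part of the job. Leave any red or yellow look-alike of the basket alone.

How it is judged:
On the way, in this order (a step that is already met when the one before it is completed fails the run):
1. the keeper is snapped open (over 1.3 rad) with the basket still hanging in its place (head within 20 mm of the hook seat) (value of joint keeper above 1.3 rad and distance between basket_head and hook_seat below 0.02 m), for 0.2 s.
2. the basket is off the hook: its head over 90 mm from the hook seat, its underside over 20 mm above the bench, keeper still open (over 1.3 rad) (horizontal distance between basket_head and hook_seat above 0.09 m and height (world z) of basket above 0.02 m and value of joint keeper above 1.3 rad), for 0.1 s.
3. the basket stands flat on the trough's floor and is let go, the keeper still open (x of basket in the frame of trough_in between -0.014 and 0.014 m and y of basket in the frame of trough_in between -0.014 and 0.014 m and z of basket in the frame of trough_in below 0.008 m and angle between basket's own z axis and vertical below 0.1 rad and linear speed of basket below 0.03 m/s and contact force between basket and the fingers below 0.1 N and value of joint keeper above 1.3 rad), for 0.2 s.
4. the keeper is shut (under 0.1 rad) (value of joint keeper below 0.1 rad), for 0.2 s.
At the end, for the whole second after the job is handed in: The basket stands in the rectangular trough, its origin within 14 mm (x and y) of the centre and less than 8 mm above the trough's floor, tilted under 0.1 rad and at rest; the keeper is shut (under 0.1 rad); the trough is upright and within 50 mm of where it began (x of basket in the frame of trough_in between -0.014 and 0.014 m and y of basket in the frame of trough_in between -0.014 and 0.014 m and z of basket in the frame of trough_in below 0.008 m and angle between basket's own z axis and vertical below 0.1 rad and linear speed of basket below 0.03 m/s and value of joint keeper below 0.1 rad and angle between trough's own z axis and vertical below 0.05 rad and distance of trough from where it was at the start of the episode below 0.05 m); the robot touches nothing.
It fails at once if the basket is dropped or thrust into the trough (faster than 0.4 m/s inside it) (horizontal distance between basket and trough_in below 0.04 m and z of basket in the frame of trough_in below 0.05 m and linear speed of basket above 0.4 m/s).
It fails at once if the trough is shoved over 50 mm (distance of trough from where it was at the start of the episode above 0.05 m).
It fails at once if the round dish is moved over 30 mm or tipped (distance of round_dish from where it was at the start of the episode above 0.03 m or angle between round_dish's own z axis and vertical above 0.3 rad).
It fails at once if the reagent bottle is moved over 30 mm or tipped (distance of reagent_bottle from where it was at the start of the episode above 0.03 m or angle between reagent_bottle's own z axis and vertical above 0.3 rad).
It fails at once if the tube rack is moved over 30 mm or tipped (distance of tube_rack from where it was at the start of the episode above 0.03 m or angle between tube_rack's own z axis and vertical above 0.3 rad).
It also fails if it takes over 67 s, if anything falls off the work surface, if the arm or the gripper's body presses on something with over 40 N, if the wrist force passes 120 N, or if a joint passes its speed limit or range.

ROBOT

A 6-joint arm with a two-finger parallel gripper is mounted at the origin on the work surface. World frame = base frame: x ahead of the robot, y to its left, z up, the work surface at z = 0. Lengths are in m, angles in rad, forces in N, time in s.
With the tool pointing down it reaches from about 0.325 to 0.9 m from the base axis. Payload 6.1 kg.
Tool frame: the origin (TCP) lies midway between the tips of the shut fingers; the grasp point (between the pads) lies bot.hold_point_z behind it (bot.hold_point_z is the distance from the TCP to the grasp point, in m); z points along the fingers, y is the line along which they close (so a half turn about z gives the same grasp; the last joint's range is limited). The gripper opens to 85 mm and grips with 20 to 120 N. Pads are 22 mm wide; open, the fingers measure 114 mm over their backs; the gripper's body (76 mm by 85 mm) begins 54 mm behind the grasp point. The pads swing forward as they close: fully open they stand 13 mm farther back than shut.
Start: joints at [-1.411, 0.22, 1.526, -0, 1.395, -0.126], TCP at [0.176, -0.6, 0.231] pointing down, gripper open.
Joint ranges: [-2.98, 2.98], [-0.91, 2.08], [0.09, 2.57], [-1.24, 4.39], [0.2, 2.65], [-2.68, 2.68]. Speed limits (rad/s): [2.57, 2.57, 3.01, 3.14, 3.14, 3.14].

INTERFACE

Orientations are given as a unit quaternion [x, y, z, w].
In Python, from cell import monitor, imaging, workorder, bot gives the robot as it stands.
- The arm moves only by the tool servo_tool, never from a script. Its argument "motion" is a list of rows, each a list of 7 numbers: the shift along the tool's x, y, z in m, then the turn, a rotation vector about the tool's x, y, z in rad, then the opening, from 0 (shut) to 1 (fully open). In form: [[tx, ty, tz, rx, ry, rz, jaw], ...]. A call has 1 to 8 rows; each row is the pose to reach, as a shift and turn from the pose commanded when the call began, along the tool's axes at that moment; what a row does not reach only later rows make up. A row lasts 1/12 s, in which the tool goes at most 41.7 mm and 7.16 degrees, less where a joint would pass 70% of its speed; a pose out of reach is approached as far as the arm can. A call with a gripper value outside its range is refused whole. The fingers move at their own pace and stop on an object; the grip force is fixed at half the most. Time passes only in rows, so rows that repeat a pose let the fingers close. It gives the time, the measured TCP pose, the force, the opening and the grip force at its end, in the units of the state.
- monitor.read_state(): the state, without advancing time (a new reading comes with each control period).
- imaging.capture(name): name is "scene" or "top" or "wrist"; returns (picture, depth): 400x640x3 uint8, red, green, blue; 400x640 float32, m along the optical axis (not along the pixel's ray), 0 where there is no reading.
- imaging.camera_info(name): a dict with "fx", "fy", "cx", "cy" (pixels), "eye" and "orientation" of the camera in the world; the wrist camera has in their place "T_tool_cam" (4x4, takes a point from camera to tool coordinates, whose origin is the TCP and whose axes are the flange's). Camera axes: x right, y down, z forward; pixel columns grow to the right and rows downward; lengths in m; the calibration is good to about 2 mm. A picture is of the moment at which its call begins: read the wrist's pose just before it. camera_info takes no time and is no camera call.
- workorder.sign_off(): hands the job in; it is judged then, once.
Trained networks look in the newest picture that a camera, given by its name, has taken for a name from the list of things; names that differ only in an ending like _2 or _b are one class to them, and where a whole thing is asked for, a point or a joint stands for the part that bears it (a point fixed in the world has none). Each returns a list of dicts, best first, with "score" (0 to 1); they miss things now and then, are a little off and sometimes report something else, mostly with a low value. They report only what shows in the picture. A call takes as long as a camera call. They do not tell look-alikes from the thing itself.
- imaging.recognise(camera, target): "pixel" ([column, row] in pixels, amid what is visible of it).
- imaging.outline_of(camera, target): "mask" (400x640 bool, what is visible of it) and "pixel" ([column, row] in pixels, amid what is visible of it).
- imaging.tip_of(camera, target): "pixel" ([column, row] in pixels: a listed point, or the origin of a listed thing).
The state is a dict: "time_s": time; "joints": joint angles; "joint_vel": joint speeds; "tau": joint torques, N m; "position": TCP position; "ee_rot": TCP orientation; "force": force on the tool from outside, world axes, zero at the start; "torque": the same for the moment, N m; "opening": finger opening in m; "grip_force": force on a finger pad.
Only numpy, scipy, OpenCV 4.12 (cv2) and the standard library are available. Lean on these libraries where they do the work, as an engineer would, in place of code of your own. Each camera call takes 0.05 s, during which the arm holds its last target. There are 200 camera calls.

## Working session

There is one attempt and no reset: what is moved stays moved. The work goes in short steps, Python scripts to look and compute and a tool call to move; the robot and the scene stay as the last step left them, time stands still between calls to the robot, and variables do not carry over. Pictures are saved under pics/ and viewed, at most 10 in all, crops included, and the job is handed in when it is done.

Besides the shell and the picture viewer there is one more tool, called after "Call:" in YAML: its name, and indented under it one key for each argument. servo_tool: Moves the arm, as the interface text tells. Its arguments: {"type":"object","properties":{"motion":{"type":"array"}},"required":["motion"]}

```bash
mkdir -p pics
cat > h.py <<'E'
import numpy as np, cv2
from scipy.spatial.transform import Rotation as R
from cell import monitor, imaging, workorder, bot
def cam(n):
    i=imaging.camera_info(n)
    K=(i['fx'],i['fy'],i['cx'],i['cy'])
    if 'eye' in i: 
        o=np.array(i['orientation']); M=R.from_quat(o).as_matrix() if o.shape==(4,) else o
        return K,M,np.array(i['eye'])
    s=monitor.read_state(); T=np.array(i['T_tool_cam']); Rt=R.from_quat(s['ee_rot']).as_matrix()
    return K,Rt@T[:3,:3],Rt@T[:3,3]+np.array(s['position'])
def ray(c,p):
    K,M,e=c; return e,M@np.array([(p[0]-K[2])/K[0],(p[1]-K[3])/K[1],1.0])
def atdepth(c,p,d):
    e,v=ray(c,p); return e+v*d
def atz(c,p,z):
    e,v=ray(c,p); return e+v*(z-e[2])/v[2]
def proj(c,X):
    K,M,e=c; q=M.T@(np.array(X)-e); return q[0]/q[2]*K[0]+K[2],q[1]/q[2]*K[1]+K[3]
def tri(c1,p1,c2,p2):
    e1,v1=ray(c1,p1);e2,v2=ray(c2,p2)
    s=np.linalg.lstsq(np.c_[v1,-v2],e2-e1,rcond=None)[0]
    a,b=e1+s[0]*v1,e2+s[1]*v2
    return (a+b)/2,np.linalg.norm(a-b)
def cloud(c,d):
    K,M,e=c; v,u=np.indices(d.shape)
    P=np.stack([(u-K[2])/K[0]*d,(v-K[3])/K[1]*d,d],-1)@M.T+e
    P[d<=0]=np.nan; return P
E
python3 - <<'E'
from h import *
s=monitor.read_state();print(s['position'],s['ee_rot'],bot.hold_point_z,s['opening'])
for n in('scene','top'):
    im,d=imaging.capture(n); np.savez(''+n,im=im,d=d); cv2.imwrite(f'pics/{n}0.png',im[:,:,::-1])
    c=cam(n)
    print(n,c)
    for t in('keeper_tab','keeper_end','keeper_pivot','hook_seat','basket_head','trough_in'):
        print(t,[(np.round(r['pixel']).tolist(),round(r['score'],2)) for r in imaging.tip_of(n,t)[:3]])
    for t in('basket','trough','stand','round_dish','reagent_bottle','tube_rack'):
        print(t,[(np.round(r['pixel']).tolist(),round(r['score'],2)) for r in imaging.recognise(n,t)[:3]])
E
```

```text
[ 0.17613934 -0.59900969  0.23017067] [ 9.89804099e-01  1.42431816e-01  5.05411266e-06 -1.01137531e-03] 0.0187 0.08544913053891424
scene ((372.3138902164248, 372.3138902164248, 325.90963089033767, 194.8507426488643), array([[-0.01406189,  0.85695464, -0.51519997],
       [ 0.99977835,  0.00397578, -0.02067491],
       [-0.01566914, -0.5153765 , -0.8568206 ]]), array([1.06295666, 0.08078124, 1.03664418]))
keeper_tab [([396.0, 202.0], 0.61)]
keeper_end [([385.0, 167.0], 0.83), ([392.0, 189.0], 0.24)]
keeper_pivot [([391.0, 189.0], 0.85)]
hook_seat [([382.0, 178.0], 0.74)]
basket_head [([409.0, 129.0], 0.9), ([384.0, 174.0], 0.76), ([384.0, 262.0], 0.65)]
trough_in [([269.0, 196.0], 0.87)]
basket [([404.0, 152.0], 0.98), ([371.0, 198.0], 0.95), ([380.0, 274.0], 0.58)]
trough [([269.0, 194.0], 0.91)]
stand [([384.0, 214.0], 0.78)]
round_dish [([189.0, 207.0], 0.78), ([384.0, 213.0], 0.5)]
reagent_bottle [([280.0, 273.0], 0.88), ([268.0, 196.0], 0.7), ([390.0, 194.0], 0.39)]
tube_rack [([460.0, 209.0], 0.55), ([391.0, 192.0], 0.45)]
top ((457.8876843651515, 457.8876843651515, 314.5765962272409, 197.66134500364765), array([[-0.01252963, -0.99603738,  0.08804854],
       [-0.99942783,  0.01524145,  0.03019466],
       [-0.031417  , -0.08761983, -0.99565844]]), array([0.44946271, 0.04002552, 1.28858471]))
keeper_tab [([257.0, 229.0], 0.69), ([244.0, 176.0], 0.55)]
keeper_end [([256.0, 231.0], 0.71)]
keeper_pivot [([250.0, 197.0], 0.58)]
hook_seat [([258.0, 231.0], 0.9)]
basket_head [([252.0, 225.0], 0.95), ([261.0, 132.0], 0.69), ([220.0, 304.0], 0.63)]
trough_in [([389.0, 236.0], 0.65)]
basket [([264.0, 226.0], 0.94), ([267.0, 139.0], 0.73), ([231.0, 299.0], 0.68)]
trough [([391.0, 237.0], 0.68)]
stand [([262.0, 217.0], 0.58)]
round_dish [([479.0, 214.0], 0.56)]
reagent_bottle [([365.0, 132.0], 0.59)]
tube_rack [([177.0, 218.0], 0.76)]
```

View pics/scene0.png

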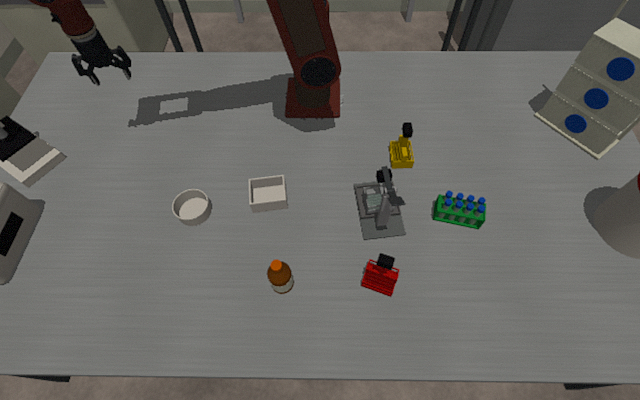

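View pics/top0.png

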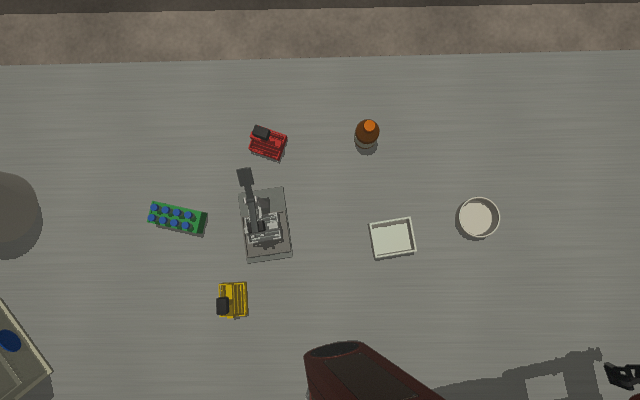

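The steel basket hangs on the stand at scene (384,175) / top (258,228). The look-alikes are a yellow one at scene (401,150) / top (232,300) and a red one at scene (380,275) / top (267,142); I choose the hanging grey one. The trough is at top (391,238), the dish at (479,216), the bottle at (367,132) and the rack at (177,218).

Run:
```python
from h import *
ct,cs=cam('top'),cam('scene')
T=np.load('top.npz');S=np.load('scene.npz')
P=cloud(ct,T['d']);Q=cloud(cs,S['d'])
print('bench z',np.nanmedian(P[280:330,320:400,2]))
def rect(X,name):
    r=cv2.minAreaRect(X.astype(np.float32)*1000); print(name,np.round(r[0],1),np.round(r[1],1),round(r[2],2))
for nm,C in(('top',P),('scene',Q)):
    z=C[...,2];x=C[...,0];y=C[...,1]
    m=(x>.3)&(x<.55)&(y>-.25)&(y<-.05)&(z>.04)&(z<.07); rect(C[m][:,:2],nm+' trough')
    m=(x>.25)&(x<.6)&(y>.02)&(y<.3)&(z>.012)&(z<.03)
    # biggest component
    n,l,st,_=cv2.connectedComponentsWithStats(m.astype(np.uint8)); k=1+np.argmax(st[1:,4]); rect(C[l==k][:,:2],nm+' base')
    m=(x>.2)&(x<.7)&(y>.02)&(y<.35)&(z>.19)
    n,l,st,_=cv2.connectedComponentsWithStats(m.astype(np.uint8))
    for k in range(1,n):
        if st[k,4]>15:
            X=C[l==k]; print(nm,'high',st[k,4],X.mean(0).round(3),X.min(0).round(3),X.max(0).round(3)); rect(X[:,:2],'')
for a,b,n in(((384,174),(252,225),'head'),((391,189),(250,197),'pivot'),((396,202),(244,176),'tab'),((385,167),(256,231),'end'),((269,196),(389,236),'trough_in')):
    print(n,*[np.round(v,4) for v in tri(cs,a,ct,b)])
cv2.imwrite('pics/crop.png',np.hstack([cv2.resize(T['im'][150:270,210:310],None,fx=4,fy=4,interpolation=2),cv2.resize(S['im'][140:260,340:415],None,fx=4,fy=4,interpolation=2)])[:,:,::-1])
```

```text
bench z -0.0004995989906710907
top trough [ 451.  -129.7] [ 94.2 112.8] 8.94
top base [466.3 216.8] [125.  125.2] 7.59
top high 666 [0.55  0.228 0.215] [0.466 0.198 0.19 ] [0.615 0.253 0.25 ]
 [539.9 226.7] [151.4  37.9] 9.33
top high 1550 [0.215 0.047 0.43 ] [0.2   0.02  0.247] [0.223 0.098 0.609]
 [207.4  57.8] [19.3 79.2] 8.85
scene trough [ 451.  -129.2] [ 99.  111.8] 8.92
scene base [469.1 183.6] [ 71.1 128.1] 88.29
scene high 1899 [0.216 0.05  0.386] [0.201 0.02  0.245] [0.225 0.098 0.524]
 [212.9  58.6] [15.4 79. ] 7.24
scene high 389 [0.546 0.227 0.214] [0.466 0.202 0.19 ] [0.617 0.253 0.249]
 [540.5 227.2] [151.8  35.2] 7.82
head [0.483  0.2225 0.1854] 0.0063
pivot [0.5487 0.228  0.2118] 0.004
tab [0.5968 0.2369 0.2281] 0.0006
end [0.4683 0.2179 0.1968] 0.0075
trough_in [ 0.4528 -0.1261  0.0134] 0.0009
```

View pics/crop.png

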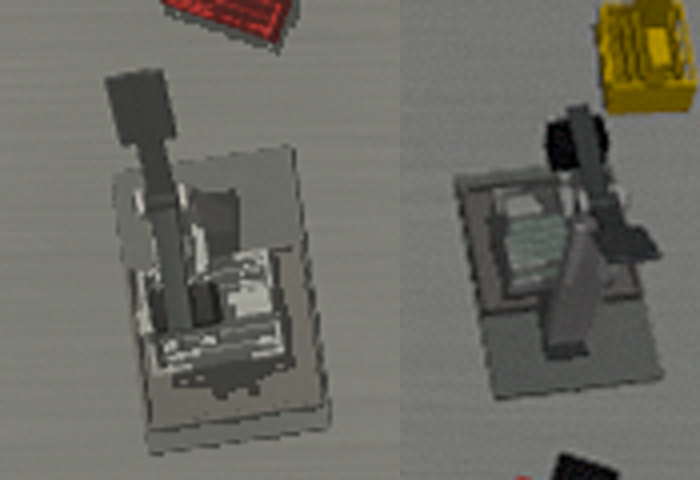

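Crop check: the grey basket's black head sits under the dark keeper bar, with the wide tab at the rear. I take stand yaw ≈ 8.4° and pivot ≈ (0.545, 0.228), and the heights agree with the text. The trough is at (0.451, -0.130), yaw 8.9°.

```bash
cat >> h.py <<'E'
def go(x,y,z,yaw):
    s=monitor.read_state(); Rt=R.from_quat(s['ee_rot']); 
    ax=R.from_quat([np.cos(yaw/2),np.sin(yaw/2),0,0])
    print('shift',np.round(Rt.inv().apply(np.array([x,y,z])-s['position']),4),'rot',np.round((Rt.inv()*ax).as_rotvec(),3),'pos',np.round(s['position'],4),'F',np.round(s['force'],1),'open',round(s['opening'],4),'t',round(s['time_s'],1))
E
python3 -c "
from h import *
go(.605,.237,.33,.147)"
```

```text
shift [ 0.6473 -0.6818 -0.0987] rot [-0.     0.     0.139] pos [ 0.1762 -0.5996  0.2313] F [ 0.6 -1.   0.6] open 0.085 t 1.3
```

Call:
servo_tool:
  motion:
    - [0.0,0.0,-0.04,0,0,0,0]
    - [0.02,-0.02,-0.08,0,0,0,0]
    - [0.647,-0.682,-0.1,0,0,0.139,0]
    - [0.647,-0.682,-0.1,0,0,0.139,0]
    - [0.647,-0.682,-0.1,0,0,0.139,0]
    - [0.647,-0.682,-0.1,0,0,0.139,0]
    - [0.647,-0.682,-0.1,0,0,0.139,0]
    - [0.647,-0.682,-0.1,0,0,0.139,0]

```text
time_s: 1.97
position: [0.3019, -0.3542, 0.3126]
ee_rot: [0.997, 0.073, 0.0, 0.0]
force: [0.9, -0.0, 0.3]
opening: 0.0
grip_force: 0.0
```

```bash
python3 -c "
from h import *
go(.605,.237,.33,.147)"
```

```text
shift [ 0.386  -0.5407 -0.0176] rot [ 0.001 -0.    -0.001] pos [ 0.3019 -0.3542  0.3126] F [ 0.9 -0.   0.3] open 0.0 t 2.0
```

Call:
servo_tool:
  motion:
    - [0.386,-0.54,-0.02,0,0,0,0]
    - [0.386,-0.54,-0.02,0,0,0,0]
    - [0.386,-0.54,-0.02,0,0,0,0]
    - [0.386,-0.54,-0.02,0,0,0,0]
    - [0.386,-0.54,-0.02,0,0,0,0]
    - [0.386,-0.54,-0.02,0,0,0,0]
    - [0.386,-0.54,-0.02,0,0,0,0]
    - [0.386,-0.54,-0.02,0,0,0,0]

```text
time_s: 2.63
position: [0.454, -0.0575, 0.323]
ee_rot: [0.997, 0.073, 0.001, 0.0]
force: [0.6, 0.1, 1.1]
opening: 0.0001
grip_force: 0.0
```

Call:
servo_tool:
  motion:
    - [0.15,-0.21,0,0,0,0,0]
    - [0.15,-0.21,0,0,0,0,0]
    - [0.15,-0.21,0,0,0,0,0]
    - [0.15,-0.21,0,0,0,0,0]
    - [0.15,-0.21,0,0,0,0,0]
    - [0.15,-0.21,0,0,0,0,0]

```text
time_s: 3.13
position: [0.568, 0.1652, 0.3226]
ee_rot: [0.997, 0.074, 0.0, 0.0]
force: [0.9, -1.1, 0.2]
opening: 0.0002
grip_force: 0.0
```

Run:
```python
from h import *
go(.605,.237,.26,.147)
c=cam('wrist'); im,d=imaging.capture('wrist'); cv2.imwrite('pics/w1.png',im[:,:,::-1])
P=cloud(c,d); z=P[...,2]
m=(z>.19)&(z<.27)&(P[...,0]>.44)&(P[...,0]<.66)&(abs(P[...,1]-.225)<.08)
n,l,st,_=cv2.connectedComponentsWithStats(m.astype(np.uint8))
for k in range(1,n):
    if st[k,4]>100: X=P[l==k]; print(st[k,4],X.min(0).round(3),X.max(0).round(3),cv2.minAreaRect((X[:,:2]*1000).astype(np.float32)))
for t in('keeper_tab','keeper_pivot','basket_head'):
    print(t,[(np.round(r['pixel']).tolist(),round(r['score'],2)) for r in imaging.tip_of('wrist',t)[:2]])
for X in((.600,.236,.236),(.545,.228,.198),(.481,.2185,.175)): print(proj(c,X))
```

```text
shift [ 0.0471 -0.0656  0.0626] rot [ 0.    -0.001  0.   ] pos [0.568  0.1652 0.3226] F [ 0.9 -1.1  0.2] open 0.0002 t 3.1
4661 [0.467 0.202 0.19 ] [0.616 0.255 0.249] ((540.5066528320312, 228.95559692382812), (148.5601043701172, 36.201602935791016), 7.62973165512085)
keeper_tab [([223.0, 156.0], 0.77)]
keeper_pivot [([245.0, 212.0], 0.89)]
basket_head [([252.0, 266.0], 0.96), ([293.0, 14.0], 0.83)]
(np.float64(228.28929383494796), np.float64(154.44369017529817))
(np.float64(244.8062172122025), np.float64(211.86541427873556))
(np.float64(254.00750884786078), np.float64(265.73511141814765))
```

View pics/w1.png

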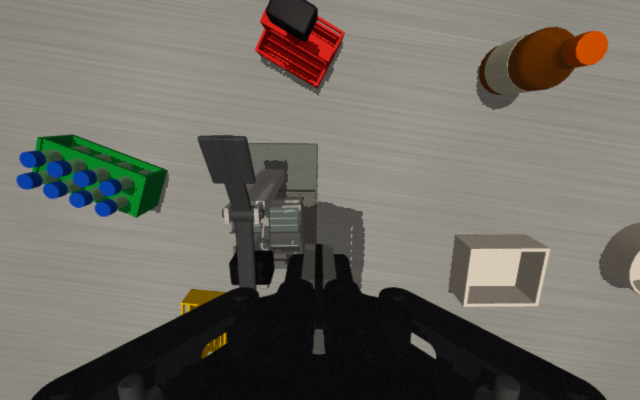

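The wrist view agrees with the measurement: tab (223,156), pivot (245,212), head (252,266). Next I press the tab.

Call:
servo_tool:
  motion:
    - [0.03,-0.04,0.02,0,0,0,0]
    - [0.047,-0.066,0.04,0,0,0,0]
    - [0.047,-0.066,0.06,0,0,0,0]
    - [0.047,-0.066,0.063,0,0,0,0]
    - [0.047,-0.066,0.075,0,0,0,0]
    - [0.047,-0.066,0.087,0,0,0,0]
    - [0.047,-0.066,0.099,0,0,0,0]
    - [0.047,-0.066,0.107,0,0,0,0]

```text
time_s: 4.0
position: [0.6047, 0.2339, 0.2157]
ee_rot: [0.997, 0.073, 0.001, -0.0]
force: [1.3, -0.4, 1.1]
opening: 0.0
grip_force: 0.9
```

Call:
servo_tool:
  motion:
    - [0,0,0.008,0,0,0,0]
    - [0,0,0.016,0,0,0,0]
    - [0,0,0.024,0,0,0,0]
    - [0,0,0.026,0,0,0,0]
    - [0,0,0.026,0,0,0,0]

```text
time_s: 4.42
position: [0.6034, 0.235, 0.1878]
ee_rot: [0.997, 0.073, -0.001, 0.0]
force: [0.9, -0.1, -0.1]
opening: 0.0002
grip_force: 0.0
```

```bash
cat >> h.py <<'E'
def keep(n='scene'):
    c=cam(n);im,d=imaging.capture(n);P=cloud(c,d)
    r=imaging.tip_of(n,'keeper_end');print('end px',[(np.round(q['pixel']).tolist(),round(q['score'],2)) for q in r[:2]],'open expect',proj(c,(.547,.228,.278)),'shut',proj(c,(.466,.216,.198)))
    return im,P
E
python3 - <<'E'
from h import *
go(.605,.237,.30,.147)
im,P=keep(); cv2.imwrite('pics/s2.png',cv2.resize(im[120:280,310:470],None,fx=3,fy=3)[:,:,::-1])
E
```

```text
shift [ 0.0016 -0.0018 -0.1122] rot [ 0.     0.003 -0.   ] pos [0.6034 0.235  0.1878] F [ 0.9 -0.1 -0.1] open 0.0002 t 4.4
end px [([384.0, 176.0], 0.5)] open expect (np.float64(393.7520581576747), np.float64(174.22059915570867)) shut (np.float64(382.9301884410456), np.float64(166.1775784231771))
```

View pics/s2.png

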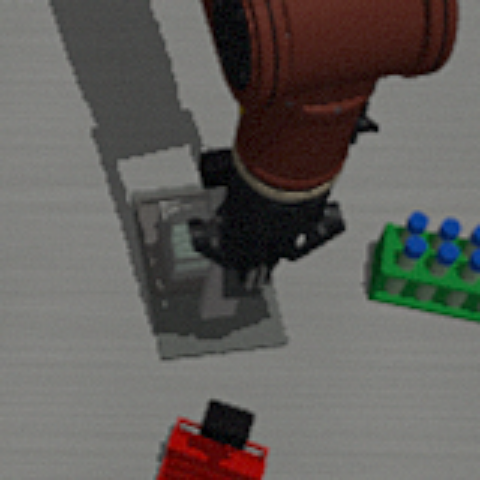

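The arm hides the bar; the basket head at crop (215,165) seems uncovered. I'll lift and check.

Call:
servo_tool:
  motion:
    - [0,0,-0.04,0,0,0,0]
    - [0,0,-0.08,0,0,0,0]
    - [0,0,-0.12,0,0,0,0]
    - [0,0,-0.142,0,0,0,0]
    - [0,0,-0.142,0,0,0,0]

```text
time_s: 4.93
position: [0.607, 0.236, 0.3407]
ee_rot: [0.997, 0.073, 0.007, -0.001]
force: [0.2, 0.6, 0.8]
opening: 0.0002
grip_force: 0.0
```

Run:
```python
from h import *
go(.481,.2185,.33,.147)
for n in('wrist','scene','top'):
    im,P=keep(n); z=P[...,2]
    m=(z>.165)&(z<.285)&(P[...,0]>.44)&(P[...,0]<.58)&(abs(P[...,1]-.225)<.05)
    k,l,st,_=cv2.connectedComponentsWithStats(m.astype(np.uint8))
    for i in range(1,k):
        if st[i,4]>25: X=P[l==i]; print(n,st[i,4],X.min(0).round(3),X.max(0).round(3))
    if n=='wrist': cv2.imwrite('pics/w2.png',im[:,:,::-1])
```

```text
shift [-0.1274 -0.0012  0.009 ] rot [-0.001 -0.013  0.   ] pos [0.607  0.236  0.3407] F [0.2 0.6 0.8] open 0.0002 t 4.9
end px [] open expect (np.float64(317.1927926473412), np.float64(298.6272038084106)) shut (np.float64(317.62446368062336), np.float64(325.3445384595848))
wrist 464 [0.54  0.213 0.165] [0.57  0.247 0.206]
end px [([394.0, 176.0], 0.73)] open expect (np.float64(393.7520581576747), np.float64(174.22059915570867)) shut (np.float64(382.9301884410456), np.float64(166.1775784231771))
scene 429 [0.458 0.197 0.165] [0.573 0.245 0.277]
end px [([243.0, 195.0], 0.37)] open expect (np.float64(243.97731354931318), np.float64(195.08643394970971)) shut (np.float64(255.14441007031854), np.float64(231.9277985161249))
```

View pics/w2.png

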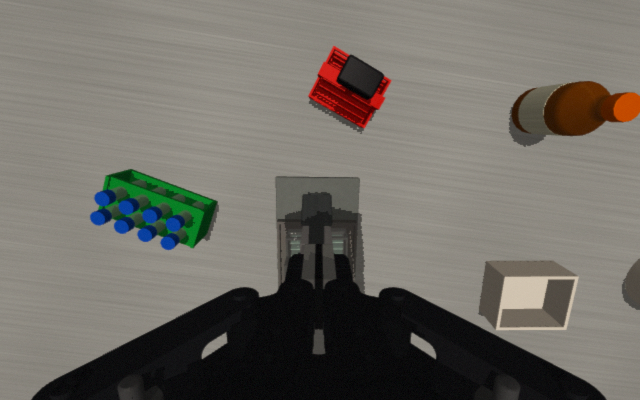

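The keeper is up: its end is at scene (394,176), z ≈ 0.277. Next I move back toward the robot with the jaws open to measure the head.

Call:
servo_tool:
  motion:
    - [-0.04,0,0,0,0,0,1]
    - [-0.08,0,0,0,0,0,1]
    - [-0.12,0,0,0,0,0,1]
    - [-0.16,0,0,0,0,0,1]
    - [-0.2,0,0,0,0,0,1]
    - [-0.207,0,0,0,0,0,1]
    - [-0.207,0,0,0,0,0,1]

```text
time_s: 5.82
position: [0.3975, 0.2047, 0.3309]
ee_rot: [0.997, 0.074, -0.0, 0.0]
force: [1.1, 0.3, 0.4]
opening: 0.0831
grip_force: 0.0
```

Run:
```python
from h import *
go(.481,.2185,.157,.147)
cs=cam('scene');imaging.capture('scene')
ps=[r['pixel'] for r in imaging.tip_of('scene','basket_head')]
c=cam('wrist'); im,d=imaging.capture('wrist'); cv2.imwrite('pics/w3.png',im[:,:,::-1]);P=cloud(c,d)
pw=[r['pixel'] for r in imaging.tip_of('wrist','basket_head')]
print(ps,pw,proj(c,(.481,.2185,.175)))
for a in ps:
    for b in pw:
        X,e=tri(cs,a,c,b)
        if e<.015: print(X.round(4),e.round(4))
z=P[...,2];m=(z>.183)&(z<.2)&(P[...,0]>.44)&(P[...,0]<.52)&(abs(P[...,1]-.22)<.05)
X=P[m];print(len(X),X.min(0),X.max(0),np.median(X[:,2]) if len(X) else 0, cv2.minAreaRect((X[:,:2]*1000).astype(np.float32)) if len(X) else 0)
```

```text
shift [ 0.0846 -0.0013  0.1738] rot [0.    0.    0.001] pos [0.3975 0.2047 0.3309] F [1.1 0.3 0.4] open 0.0831 t 5.8
[[384.9, 261.9], [404.5, 128.0], [384.3, 176.3]] [[316.5, 99.6], [213.8, 264.4]] (np.float64(316.50263131175336), np.float64(100.4877763097576))
[0.3016 0.2991 0.1688] 0.0077
[0.4822 0.2201 0.1727] 0.0031
1435 [0.46410052 0.19900056 0.18575474] [0.49440127 0.24055944 0.19332471] 0.1895989341640797 ((479.3042907714844, 220.0321502685547), (25.687875747680664, 39.48363494873047), 8.38831901550293)
```

View pics/w3.png

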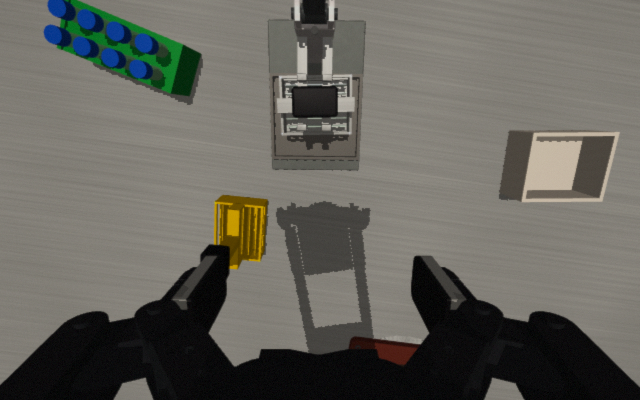

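The head is at scene (384,176) and wrist (316,100): centre (0.480, 0.2195), top 0.190, yaw 8.4°. I go over it and down.

Call:
servo_tool:
  motion:
    - [0.04,-0.001,0.0,0,0,0,1]
    - [0.075,-0.003,0.02,0,0,0,1]
    - [0.084,-0.003,0.06,0,0,0,1]
    - [0.084,-0.003,0.09,0,0,0,1]
    - [0.084,-0.003,0.12,0,0,0,1]
    - [0.084,-0.003,0.15,0,0,0,1]
    - [0.084,-0.003,0.173,0,0,0,1]
    - [0.084,-0.003,0.173,0,0,0,1]

```text
time_s: 6.68
position: [0.4793, 0.2188, 0.1515]
ee_rot: [0.997, 0.073, -0.006, 0.001]
force: [0.1, -0.2, -0.8]
opening: 0.0856
grip_force: 0.0
```

Call:
servo_tool:
  motion:
    - [0,0,0,0,0,0,0]
    - [0,0,0,0,0,0,0]
    - [0,0,0,0,0,0,0]
    - [0,0,0,0,0,0,0]
    - [0,0,0,0,0,0,0]
    - [0,0,0,0,0,0,0]
    - [0,0,0,0,0,0,0]
    - [0,0,0,0,0,0,0]

```text
time_s: 7.35
position: [0.4839, 0.2206, 0.1609]
ee_rot: [0.997, 0.073, 0.002, -0.0]
force: [1.3, 0.0, 7.1]
opening: 0.0392
grip_force: 61.7
```

Call:
servo_tool:
  motion:
    - [0,0,-0.01,0,0,0,0]
    - [0,0,-0.02,0,0,0,0]
    - [0,0,-0.028,0,0,0,0]
    - [0,0,-0.028,0,0,0,0]
    - [0,0,-0.028,0,0,0,0]

```text
time_s: 7.77
position: [0.4826, 0.2202, 0.1873]
ee_rot: [0.997, 0.073, 0.001, -0.0]
force: [0.2, 0.1, -3.4]
opening: 0.0392
grip_force: 60.9
```

Run:
```python
from h import *
go(.451,-.13,.30,.156)
keep()
```

```text
shift [-0.0823  0.3418 -0.1129] rot [-0.    -0.001 -0.009] pos [0.4826 0.2202 0.1873] F [ 0.2  0.1 -3.4] open 0.0392 t 7.8
end px [([396.0, 177.0], 0.71)] open expect (np.float64(393.7520581576747), np.float64(174.22059915570867)) shut (np.float64(382.9301884410456), np.float64(166.1775784231771))
```

Call:
servo_tool:
  motion:
    - [-0.012,0,0,0,0,0,0]
    - [-0.025,0,0,0,0,0,0]
    - [-0.038,0,0,0,0,0,0]
    - [-0.051,0,0,0,0,0,0]
    - [-0.064,0,0,0,0,0,0]
    - [-0.077,0,0,0,0,0,0]
    - [-0.088,0,0,0,0,0,0]
    - [-0.093,0,0,0,0,0,0]

```text
time_s: 8.53
position: [0.3885, 0.2062, 0.1856]
ee_rot: [0.997, 0.073, -0.001, 0.0]
force: [1.4, 0.4, -4.0]
opening: 0.0389
grip_force: 60.9
```

Call:
servo_tool:
  motion:
    - [0,0,-0.01,0,0,0,0]
    - [0,0,-0.022,0,0,0,0]
    - [0,0,-0.036,0,0,0,0]
    - [0,0,-0.05,0,0,0,0]
    - [0,0,-0.064,0,0,0,0]
    - [0,0,-0.075,0,0,0,0]
    - [0,0,-0.08,0,0,0,0]
    - [0,0,-0.08,0,0,0,0]

```text
time_s: 9.2
position: [0.3915, 0.2068, 0.2686]
ee_rot: [0.997, 0.073, 0.002, -0.0]
force: [0.0, 1.0, -2.3]
opening: 0.0392
grip_force: 60.9
```

Run:
```python
from h import *
go(.451,-.13,.25,.156)
imaging.capture('scene');print([(r['pixel'],r['score']) for r in imaging.tip_of('scene','basket_head')])
keep()
```

```text
shift [0.0096 0.3419 0.0184] rot [-0.001 -0.003 -0.009] pos [0.3915 0.2068 0.2686] F [ 0.   1.  -2.3] open 0.0392 t 9.2
[([384.4, 260.8], 0.96), ([380.1, 127.5], 0.95), ([407.9, 127.8], 0.85)]
end px [([394.0, 175.0], 0.88)] open expect (np.float64(393.7520581576747), np.float64(174.22059915570867)) shut (np.float64(382.9301884410456), np.float64(166.1775784231771))
```

Call:
servo_tool:
  motion:
    - [0.0,0.008,0,0,0,0,0]
    - [0.0,0.025,0,0,0,0,0]
    - [0.001,0.047,0,0,0,0,0]
    - [0.002,0.07,0,0,0,-0.004,0]
    - [0.003,0.094,0,0,0,-0.009,0]
    - [0.003,0.118,0,0,0,-0.009,0]
    - [0.004,0.142,0,0,0,-0.009,0]
    - [0.005,0.166,0,0,0,-0.009,0]

```text
time_s: 10.07
position: [0.419, 0.0414, 0.2659]
ee_rot: [0.997, 0.078, -0.0, 0.0]
force: [0.9, 0.8, -2.9]
opening: 0.0391
grip_force: 61.1
```

Call:
servo_tool:
  motion:
    - [0.001,0.024,0,0,0,0,0]
    - [0.002,0.048,0,0,0,0,0]
    - [0.003,0.072,0,0,0,0,0]
    - [0.004,0.096,0,0,0,0,0]
    - [0.005,0.12,0,0,0,0,0]
    - [0.005,0.142,0,0,0,0,0]
    - [0.005,0.16,0,0,0,0,0]
    - [0.005,0.168,0,0,0,0,0]

```text
time_s: 10.73
position: [0.45, -0.1246, 0.2657]
ee_rot: [0.997, 0.077, -0.001, 0.0]
force: [0.4, 0.1, -3.2]
opening: 0.0391
grip_force: 61.3
```

Call:
servo_tool:
  motion:
    - [0,0.002,0,0,0,0,0]
    - [0,0.002,0,0,0,0,0]
    - [0,0.002,0,0,0,0,0]
    - [0,0.002,0,0,0,0,0]

```text
time_s: 11.07
position: [0.4506, -0.1232, 0.2663]
ee_rot: [0.997, 0.078, -0.0, -0.0]
force: [0.3, 0.4, -1.9]
opening: 0.0392
grip_force: 61.3
```

Run:
```python
from h import *
go(.451,-.13,.25,.156)
for n in('scene','top'):
    c=cam(n);im,d=imaging.capture(n);P=cloud(c,d);x,y,z=P[...,0],P[...,1],P[...,2]
    m=(x>.35)&(x<.55)&(y>-.23)&(y<-.03)
    for a,b,t in((.02,.065,'trough'),(.12,.19,'body')):
        k=m&(z>a)&(z<b);X=P[k];
        if len(X): print(n,t,len(X),X.min(0).round(3),X.max(0).round(3),cv2.minAreaRect((X[:,:2]*1000).astype(np.float32)))
    cv2.imwrite(f'pics/{n}4.png',im[:,:,::-1])
    if n=='scene': im0=im[110:260,190:340]
    else: cv2.imwrite('pics/p4.png',np.hstack([cv2.resize(im0,(400,400)),cv2.resize(im[160:310,315:465],(400,400))])[:,:,::-1])
    print(n,[(r['pixel'],r['score']) for r in imaging.tip_of(n,'basket_head')])
```

```text
shift [-0.0006  0.0068  0.0163] rot [-0.001  0.     0.001] pos [ 0.4506 -0.1232  0.2663] F [ 0.3  0.4 -1.9] open 0.0392 t 11.1
scene trough 433 [ 0.398 -0.189  0.02 ] [ 0.506 -0.067  0.062] ((453.3940734863281, -129.2249755859375), (96.7994613647461, 112.56700897216797), 8.748427391052246)
scene body 705 [ 0.407 -0.172  0.134] [ 0.489 -0.076  0.188] ((446.87646484375, -125.35840606689453), (73.97283935546875, 88.65945434570312), 8.837239265441895)
scene [([407.1, 130.9], 0.76), ([253.0, 140.5], 0.68), ([387.5, 258.1], 0.61)]
top trough 180 [ 0.396 -0.147  0.02 ] [ 0.501 -0.067  0.06 ] ((448.684326171875, -113.62803649902344), (93.78559112548828, 80.25130462646484), 8.908547401428223)
top body 213 [ 0.406 -0.125  0.134] [ 0.481 -0.077  0.179] ((443.7298583984375, -106.26980590820312), (69.18875885009766, 48.87200927734375), 9.720592498779297)
top [([222.3, 302.9], 0.85), ([261.2, 132.5], 0.66), ([402.3, 237.1], 0.55)]
```

View pics/p4.png

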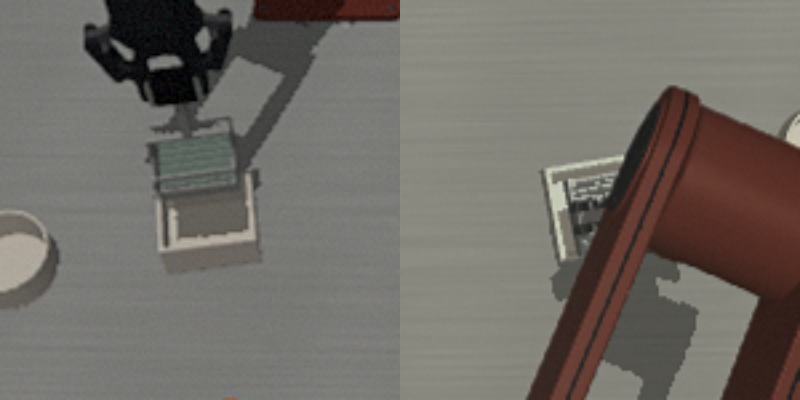

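Scene half: the basket body hangs over the trough, about 4 mm short in x and 5 mm off in y, at nearly matched yaw. I'll correct that and lower it.

Call:
servo_tool:
  motion:
    - [0.0035,0.0055,0,0,0,0,0]
    - [0.0035,0.0055,0.01,0,0,0,0]
    - [0.0035,0.0055,0.022,0,0,0,0]
    - [0.0035,0.0055,0.035,0,0,0,0]
    - [0.0035,0.0055,0.048,0,0,0,0]
    - [0.0035,0.0055,0.058,0,0,0,0]
    - [0.0035,0.0055,0.062,0,0,0,0]
    - [0.0035,0.0055,0.062,0,0,0,0]

```text
time_s: 11.93
position: [0.454, -0.1286, 0.2025]
ee_rot: [0.997, 0.078, -0.001, -0.001]
force: [0.1, -0.6, -4.0]
opening: 0.0394
grip_force: 61.3
```

Run:
```python
from h import *
go(.451,-.13,.25,.156)
n='scene'
c=cam(n);im,d=imaging.capture(n);P=cloud(c,d);x,y,z=P[...,0],P[...,1],P[...,2]
m=(x>.35)&(x<.55)&(y>-.23)&(y<-.03)
for a,b,t in((.02,.062,'trough'),(.066,.13,'body')):
        k=m&(z>a)&(z<b);X=P[k];print(t,len(X),X.min(0).round(3),X.max(0).round(3),cv2.minAreaRect((X[:,:2]*1000).astype(np.float32)))
```

```text
shift [-0.0033  0.0009 -0.0475] rot [-0.002  0.003 -0.   ] pos [ 0.454  -0.1286  0.2025] F [ 0.1 -0.6 -4. ] open 0.0394 t 11.9
trough 375 [ 0.397 -0.188  0.02 ] [ 0.507 -0.067  0.061] ((451.89764404296875, -129.16561889648438), (97.80879211425781, 112.11466979980469), 8.657732963562012)
body 635 [ 0.407 -0.178  0.069] [ 0.492 -0.081  0.129] ((449.79449462890625, -130.69964599609375), (74.21946716308594, 88.0073471069336), 9.70031452178955)
```

Call:
servo_tool:
  motion:
    - [0.001,-0.001,0.01,0,0,0,0]
    - [0.001,-0.001,0.02,0,0,0,0]
    - [0.001,-0.001,0.03,0,0,0,0]
    - [0.001,-0.001,0.04,0,0,0,0]
    - [0.001,-0.001,0.049,0,0,0,0]
    - [0.001,-0.001,0.056,0,0,0,0]
    - [0.001,-0.001,0.058,0,0,0,0]
    - [0.001,-0.001,0.058,0,0,0,0]

```text
time_s: 12.65
position: [0.4554, -0.1277, 0.1455]
ee_rot: [0.997, 0.078, -0.001, -0.0]
force: [0.3, -0.4, -2.5]
opening: 0.0389
grip_force: 61.3
```

Call:
servo_tool:
  motion:
    - [0,0,0.002,0,0,0,0]
    - [0,0,0.004,0,0,0,0]
    - [0,0,0.005,0,0,0,0]
    - [0,0,0.005,0,0,0,0]

```text
time_s: 12.98
position: [0.4559, -0.1279, 0.1415]
ee_rot: [0.997, 0.078, 0.0, 0.0]
force: [-0.3, -0.5, -3.1]
opening: 0.0392
grip_force: 61.3
```

Call:
servo_tool:
  motion:
    - [0,0,0.002,0,0,0,0]
    - [0,0,0.004,0,0,0,0]
    - [0,0,0.006,0,0,0,0]
    - [0,0,0.006,0,0,0,0]
    - [0,0,0.006,0,0,0,0]

```text
time_s: 13.4
position: [0.4562, -0.128, 0.136]
ee_rot: [0.997, 0.078, 0.0, 0.0]
force: [-1.6, 0.3, 2.3]
opening: 0.0391
grip_force: 62.0
```

Call:
servo_tool:
  motion:
    - [0,0,0.001,0,0,0,0]
    - [0,0,0.002,0,0,0,0]
    - [0,0,0.002,0,0,0,0]
    - [0,0,0.002,0,0,0,0]

```text
time_s: 13.73
position: [0.4568, -0.128, 0.136]
ee_rot: [0.997, 0.078, 0.001, 0.0]
force: [-7.3, 3.8, 15.7]
opening: 0.0389
grip_force: 63.7
```

Call:
servo_tool:
  motion:
    - [0,0,-0.002,0,0,0,0]
    - [0,0,-0.002,0,0,0,0]
    - [0,0,-0.002,0,0,0,0.5]
    - [0,0,-0.002,0,0,0,0.9]
    - [0,0,-0.002,0,0,0,1]
    - [0,0,-0.002,0,0,0,1]
    - [0,0,-0.002,0,0,0,1]
    - [0,0,-0.002,0,0,0,1]

```text
time_s: 14.4
position: [0.4559, -0.1279, 0.1353]
ee_rot: [0.997, 0.078, -0.0, -0.0]
force: [-0.2, -0.6, 0.5]
opening: 0.0851
grip_force: 0.0
```

Call:
servo_tool:
  motion:
    - [0,0,-0.015,0,0,0,1]
    - [0,0,-0.045,0,0,0,1]
    - [0,0,-0.085,0,0,0,1]
    - [0,0,-0.125,0,0,0,1]
    - [0,0,-0.165,0,0,0,1]
    - [0,0,-0.2,0,0,0,1]
    - [0,0,-0.2,0,0,0,1]

```text
time_s: 14.98
position: [0.4587, -0.1292, 0.3443]
ee_rot: [0.997, 0.078, 0.006, 0.003]
force: [0.3, 0.3, 0.8]
opening: 0.0852
grip_force: 0.0
```

Run:
```python
from h import *
go(.605,.237,.34,.147)
n='scene'
im,P=keep();x,y,z=P[...,0],P[...,1],P[...,2]
m=(x>.35)&(x<.55)&(y>-.23)&(y<-.03)
for a,b,t in((.051,.06,'trough'),(.06,.085,'strap'),(.12,.162,'head')):
        k=m&(z>a)&(z<b);X=P[k];print(t,len(X),X.min(0).round(3),X.max(0).round(3),cv2.minAreaRect((X[:,:2]*1000).astype(np.float32)))
cv2.imwrite('pics/s5.png',cv2.resize(im[120:260,200:420],None,fx=3.5,fy=3.5)[:,:,::-1])
```

```text
shift [ 0.2013 -0.3391  0.004 ] rot [ 0.008 -0.011  0.009] pos [ 0.4587 -0.1292  0.3443] F [0.3 0.3 0.8] open 0.0852 t 15.0
end px [([394.0, 176.0], 0.9), ([195.0, 211.0], 0.49)] open expect (np.float64(393.7520581576747), np.float64(174.22059915570867)) shut (np.float64(382.9301884410456), np.float64(166.1775784231771))
trough 211 [ 0.398 -0.191  0.051] [ 0.506 -0.067  0.06 ] ((451.09759521484375, -129.47146606445312), (97.9823989868164, 112.33834075927734), 8.679239273071289)
strap 148 [ 0.408 -0.173  0.06 ] [ 0.468 -0.087  0.084] ((453.20758056640625, -131.41665649414062), (55.129520416259766, 80.2504653930664), 40.252323150634766)
head 87 [ 0.437 -0.148  0.121] [ 0.469 -0.109  0.162] ((459.28857421875, -124.73092651367188), (24.784252166748047, 42.45445251464844), 46.17230224609375)
```

View pics/s5.png

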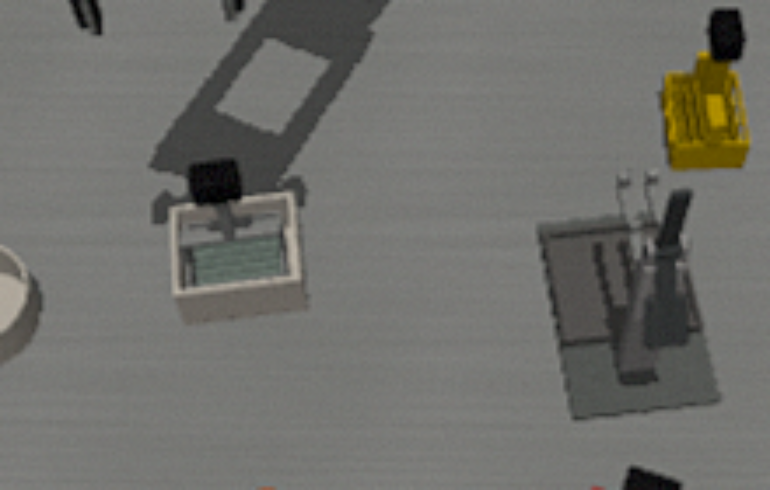

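The basket stands flat in the trough: head at crop (215,180), slides level inside the rim, trough unmoved, keeper still upright at crop (670,225). I go behind the bar with the jaws shut.

Run:
```python
from h import *
go(.591,.235,.34,.147)
```

```text
shift [ 0.189  -0.338  -0.0028] rot [ 0.002 -0.003  0.009] pos [ 0.4567 -0.1283  0.3374] F [ 0.6 -0.5 -0.2] open 0.0852 t 15.1
```

Call:
servo_tool:
  motion:
    - [0.02,-0.036,0,0,0,0,0]
    - [0.042,-0.075,0,0,0,0.009,0]
    - [0.063,-0.113,0,0,0,0.009,0]
    - [0.084,-0.15,0,0,0,0.009,0]
    - [0.105,-0.188,0,0,0,0.009,0]
    - [0.126,-0.225,0,0,0,0.009,0]
    - [0.147,-0.263,0,0,0,0.009,0]
    - [0.168,-0.3,0,0,0,0.009,0]

```text
time_s: 15.75
position: [0.5708, 0.1863, 0.3327]
ee_rot: [0.997, 0.073, -0.002, 0.0]
force: [0.9, -0.7, 0.3]
opening: 0.0002
grip_force: 0.0
```

Call:
servo_tool:
  motion:
    - [0.015,-0.027,0,0,0,0,0]
    - [0.021,-0.038,0,0,0,0,0]
    - [0.021,-0.038,0.01,0,0,0,0]
    - [0.021,-0.038,0.04,0,0,0,0]
    - [0.021,-0.038,0.07,0,0,0,0]
    - [0.021,-0.038,0.095,0,0,0,0]
    - [0.021,-0.038,0.095,0,0,0,0]
    - [0.021,-0.038,0.095,0,0,0,0]

```text
time_s: 16.42
position: [0.5848, 0.2231, 0.2376]
ee_rot: [0.997, 0.073, -0.003, 0.001]
force: [-0.6, -0.7, 1.4]
opening: -0.0001
grip_force: 0.0
```

Run:
```python
from h import *
go(.491,.220,.242,.147)
```

```text
shift [-0.0933 -0.0106 -0.0039] rot [ 0.001  0.006 -0.002] pos [0.5848 0.2231 0.2376] F [-0.6 -0.7  1.4] open -0.0001 t 16.4
```

Call:
servo_tool:
  motion:
    - [0.0,-0.011,0,0,0,0,0]
    - [-0.01,-0.011,0,0,0,0,0]
    - [-0.022,-0.011,0,0,0,0,0]
    - [-0.035,-0.011,0,0,0,0,0]
    - [-0.048,-0.011,0,0,0,0,0]
    - [-0.061,-0.011,0,0,0,0,0]
    - [-0.074,-0.011,0,0,0,0,0]
    - [-0.085,-0.011,0,0,0,0,0]

```text
time_s: 17.08
position: [0.5023, 0.2241, 0.244]
ee_rot: [0.997, 0.073, 0.003, -0.001]
force: [2.0, -1.4, 0.7]
opening: -0.0002
grip_force: 0.6
```

Call:
servo_tool:
  motion:
    - [-0.01,0,0,0,0,0,0]
    - [-0.018,0,0,0,0,0,0]
    - [-0.018,0,0,0,0,0,0]
    - [-0.018,0,-0.03,0,0,0,0]
    - [-0.018,0,-0.07,0,0,0,0]
    - [-0.018,0,-0.1,0,0,0,0]
    - [-0.018,0,-0.1,0,0,0,0]

```text
time_s: 17.67
position: [0.4862, 0.2216, 0.349]
ee_rot: [0.997, 0.073, 0.006, -0.001]
force: [0.5, 0.4, 0.5]
opening: -0.0001
grip_force: 0.0
```

Call:
servo_tool:
  motion:
    - [0,0.03,0,0,0,0,0]
    - [0,0.07,0,0,0,0,0]
    - [0,0.11,0,0,0,0,0]
    - [0,0.15,0,0,0,0,0]
    - [0,0.16,0,0,0,0,0]
    - [0,0.16,0,0,0,0,0]

```text
time_s: 18.17
position: [0.5072, 0.0597, 0.3405]
ee_rot: [0.997, 0.071, 0.0, 0.0]
force: [-0.1, 0.5, 0.3]
opening: 0.0002
grip_force: 0.0
```

Run:
```python
from h import *
go(.491,.220,.242,.147)
for n in('scene','wrist'):
    im,P=keep(n);x,y,z=P[...,0],P[...,1],P[...,2]
    m=(x>.44)&(x<.63)&(abs(y-.228)<.04)&(z>.17)&(z<.29);X=P[m];print(len(X),X.min(0).round(3),X.max(0).round(3),'bar z',np.nanmedian(z[m&(x<.5)]) )
    if n=='scene': cv2.imwrite('pics/s6.png',cv2.resize(im[120:260,200:420],None,fx=3.5,fy=3.5)[:,:,::-1])
```

```text
shift [ 0.0066 -0.1611  0.0984] rot [ 0.001 -0.    -0.005] pos [0.5072 0.0597 0.3405] F [-0.1  0.5  0.3] open 0.0002 t 18.2
end px [([384.0, 166.0], 0.59), ([391.0, 189.0], 0.58)] open expect (np.float64(393.7520581576747), np.float64(174.22059915570867)) shut (np.float64(382.9301884410456), np.float64(166.1775784231771))
407 [0.455 0.202 0.171] [0.616 0.253 0.249] bar z 0.20102087607131758
end px [([153.0, 212.0], 0.83)] open expect (np.float64(69.02226559575243), np.float64(124.59368478869288)) shut (np.float64(152.40409162306617), np.float64(210.74465790239398))
6376 [0.453 0.201 0.17 ] [0.615 0.255 0.249] bar z 0.2003856022967237
```

View pics/s6.png

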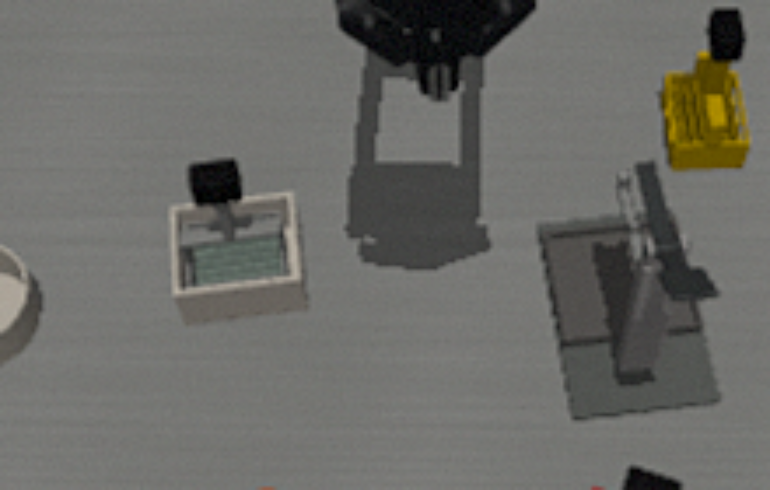

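The keeper is level and shut: end at scene (384,166), bar z ≈ 0.20. The basket stands in the trough and the arm is clear, so I hand in.

```bash
python3 -c "
from h import *
print(workorder.sign_off())"
```

```text
the job is handed in; nothing more can be done
None
```

The job is handed in at about 18 s of robot time; the last pictures show the basket standing flat in the trough, the keeper shut, and the arm clear of everything, but sign-off returned no verdict.

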